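Push a glass shelf home and snug its wing screw beside the back panel

TASK

Push the glass shelf gently along its channel until it is fully home against the end stop of the clamp stand. Then turn the black wing screw clockwise (seen from above) until its foot meets the glass, and about 30 degrees further, so that the shelf is held snugly but not over-tightened, and let go. Do not press on the upright panel beside the wings, and leave the glassware around the stand where it is.

Things in the scene. Friction and masses are not known exactly. Their poses are not given: they have to be found in the camera images.
- stand: Fixed clamp stand: white base plate 184 x 128 mm, 15 mm thick, two low rails (tops at 22 mm) guiding the shelf along the stand's x. Origin: on the counter below the screw's axis; z up; home is towards +x. A white arm (36 mm wide, top at 70 mm, underside 56 mm, y -20 to 40 mm, with a 24 mm washer 6 mm high on top) overhangs the channel and carries the screw.
- panel: Upright plywood panel, 110 mm long (stand x -55 to 55 mm), 8 mm thick, 118 mm high, fixed on the stand on the +y side of the screw: its face is 38 mm from the screw's axis and the wings pass within 7 mm of it. Origin: under its centre, at counter height. Do not press it with more than 10 N.
- shelf: Loose clear glass shelf 140 x 90 x 10 mm, about 0.3 kg, flat on the base plate between the rails (underside at 15 mm, top at 25 mm). Origin: centre of its underside, x along the 140 mm. It starts 15 to 45 mm short of home; home, its +x edge touches the stop and its origin is at x = -35 mm in the stand. Push its -x edge at mid width, under 25 N; sliding takes 2 to 6 N.
- wing (a joint): Angle of the wing screw, rad; grows clockwise from above (tightens). 0: wings along the stand's x, parallel to the panel. Starts 0 to 0.3, range to 4.2, stays where left. Free turning takes 0.13 N m. The foot meets the glass somewhere from 0.7 to 2.7: feel the torque rise. Past it the foot's force grows about 30 N per rad, the torque 0.15 N m per rad. Snug: 16 N; over 28 N harms.
- wing_grip (a point): Point on the screw's axis at the height to pinch the wings, 102 mm over the counter. The black butterfly grip: two round lobes in one upright flat plate, 62 mm across, 8 mm thick, 84 to 114 mm over the counter, on a 7 mm stem; pinch it across its 8 mm thickness. Snug is reached about 0.53 rad (30 degrees) past the touch, at about 0.21 N m in all.
- spindle: Steel spindle below the arm with a 22 mm sprung rubber foot at its end, set by hand (height unknown within 10 mm). Origin: on the screw's axis, 54 mm over the counter at wing = 0; goes down 5 mm per rad. While a turn is paused, friction may hold up to 0.13 N m either way: compare torques read in the same manner, their rise tells the load.
- decanter: Bystander: stoppered clear glass bottle, 60 mm wide, 100 mm high, about 0.2 m from the screw on the counter at the stand's -y side. Origin under its centre. Leave it.
- bowl: Bystander: amber glass bowl, 90 mm wide, 45 mm high, on the counter at the +y side. Origin under its centre. Leave it.
- tumbler: Bystander: amber glass tumbler, 64 mm wide, 75 mm high, on the counter beyond the end stop. Origin under its centre. Leave it.
- stop (a point): Middle of the face of the aluminium end stop (10 mm thick, top at 35 mm) that closes the channel at its +x end: 35 mm in x and -20 mm in y from the stand's origin, 20 mm over the counter. The shelf's mid line runs through it, with 3 mm of play to each rail.
Mind the look-alikes: they are no part of the job. There is more than one size of the shelf; the job needs the smallest. Several things have the shape of the stand; the one meant has the colours described above.

How it is judged:
On the way, in this order (a step that is already met when the one before it is completed fails the run):
1. the shelf is fully home, not yet clamped (x of shelf in the frame of stand above -0.0375 m and contact force between spindle and shelf below 1 N), for 0.2 s.
2. the foot bears snugly on the shelf (contact force between spindle and shelf above 9 N), for 0.2 s.
At the end, for the whole second after the job is handed in: The shelf rests within 2.5 mm of its end stop, straight in its channel, at rest; the screw's foot presses on it with 9 to 23 N and stays so with the wing screw let go (x of shelf in the frame of stand above -0.0375 m and angle between the x axis of shelf and the x axis of stand, either way round below 0.06 rad and contact force between spindle and shelf between 9 and 23 N and linear speed of shelf below 0.01 m/s and velocity of joint wing below 0.05 rad/s); the robot touches nothing.
It fails at once if the glass is overstressed by the screw (over 28 N) (contact force between spindle and shelf above 28 N).
It fails at once if the glass shelf is pushed harder than 25 N (contact force between the fingers and shelf above 25 N).
It fails at once if the panel is pressed harder than 10 N (contact force between any of the fingers, the arm and panel above 10 N).
It fails at once if the glassware is disturbed (distance of any of decanter, bowl, tumbler from where it was at the start of the episode above 0.02 m).
It also fails if it takes over 72 s, if anything falls off the work surface, if the arm or the gripper's body presses on something with over 40 N, if the wrist force passes 120 N, or if a joint passes its speed limit or range.

ROBOT

A 7-joint arm with a two-finger parallel gripper is mounted at the origin on the work surface. World frame = base frame: x ahead of the robot, y to its left, z up, the work surface at z = 0. Lengths are in m, angles in rad, forces in N, time in s.
With the tool pointing down it reaches from about 0.4 to 0.85 m from the base axis. Payload 10.4 kg.
Tool frame: the origin (TCP) lies at the centre of the arm's flange, where the gripper is bolted on; the fingertips stand 173 mm ahead of it and the grasp point (between the pads) lies 155 mm ahead of it; z points along the fingers, y is the line along which they close (so a half turn about z gives the same grasp; the last joint's range is limited). The gripper opens to 85 mm and grips with 20 to 120 N. Pads are 22 mm wide; open, the fingers measure 114 mm over their backs; the gripper's body (76 mm by 85 mm) begins 54 mm behind the grasp point. The pads swing forward as they close: fully open they stand 13 mm farther back than shut.
Start: joints at [1.25, 0.332, -0.065, 1.46, 0.022, 1.35, -0.088], TCP at [0.183, -0.597, 0.405] pointing down, gripper open.
Joint ranges: [-2.6, 2.6], [-0.5, 2.12], [-1.47, 1.34], [0.16, 2.42], [-1.27, 4.41], [0.06, 2.06], [-2.6, 2.6]. Speed limits (rad/s): [2.22, 2.22, 2.79, 2.79, 3.14, 3.14, 3.14].

INTERFACE

Orientations are given as a unit quaternion [x, y, z, w].
In Python, from workcell import manip, viewer, finder gives the robot as it stands.
- The arm moves only by the tool arm_command, never from a script. Its argument "plan" is a list of rows, each an object with "dp": the shift along the tool's x, y, z in mm, a list of three; "spin": the turn about the tool's z in rad. A call has 1 to 5 rows; each row shifts and turns the commanded pose from where the row before left it, along the tool's axes as they then stand; what a row does not reach is not made up. A row lasts 1/10 s, in which the tool goes at most 50 mm and 8.59 degrees, less where a joint would pass 70% of its speed; a pose out of reach is approached as far as the arm can. A call is refused whole if a number of a shift passes 50 or a number of a turn 0.15, either way. A call with a gripper value outside its range is refused whole. "grip" is the closure, from -1 (fully open) to 1 (shut), set as the call begins (left out, the last holds). The fingers move at their own pace and stop on an object; "newtons" is the grip in N (left out, the last holds). Time passes only in rows, so rows that do not move let the fingers close. It gives the time, the measured TCP pose, the force, the opening and the grip force at its end, in the units of the state.
- manip.get_obs(): the state, without advancing time (a new reading comes with each control period).
- viewer.camera(name): name is "scene" or "top"; returns the picture (400x640x3 uint8, blue, green, red); there is no depth.
- viewer.camera_params(name): a dict with "vertical_fov" (degrees; the focal length in pixels is half the picture's height over the tangent of half this angle, whatever the lens; pixels are square), "cx", "cy" (the principal point, pixels), "R" (3x3) and "t" (3): a world point X has camera coordinates R X + t. Camera axes: x right, y down, z forward; pixel columns grow to the right and rows downward; lengths in m; the calibration is good to about 2 mm. A picture is of the moment at which its call begins. camera_params takes no time and is no camera call.
- manip.hand_in(): hands the job in; it is judged then, once.
Trained networks look in the newest picture that a camera, given by its name, has taken for a name from the list of things; names that differ only in an ending like _2 or _b are one class to them, and where a whole thing is asked for, a point or a joint stands for the part that bears it (a point fixed in the world has none). Each returns a list of dicts, best first, with "score" (0 to 1); they miss things now and then, are a little off and sometimes report something else, mostly with a low value. They report only what shows in the picture. A call takes as long as a camera call. They do not tell look-alikes from the thing itself.
- finder.find_in(camera, thing): "position" ([x, y, z] in m, in world coordinates, good to about 4 mm: the middle of the surface that is visible of it).
The state is a dict: "clock": time; "joint_pos": joint angles; "joint_velocities": joint speeds; "tau": joint torques, N m; "position": TCP position; "ee_rot": TCP orientation; "ft_force": force on the tool from outside, world axes, zero at the start; "torque": the same for the moment, N m; "grip_width": opening from 0.0 (shut) to 1.0 (fully open); "grasp_force": force on a finger pad.
Only numpy, scipy, OpenCV 4.12 (cv2) and the standard library are available. Lean on these libraries where they do the work, as an engineer would, in place of code of your own. Each camera call takes 0.05 s, during which the arm holds its last target. There are 200 camera calls.

## Working session

There is one attempt and no reset: what is moved stays moved. The work goes in short steps, Python scripts to look and compute and a tool call to move; the robot and the scene stay as the last step left them, time stands still between calls to the robot, and variables do not carry over. Pictures are saved under pics/ and viewed, at most 10 in all, crops included, and the job is handed in when it is done.

Besides the shell and the picture viewer there is one more tool, called after ">>>" by a JSON object that holds its "op" and its "data", one argument or row to a line. arm_command: Moves the arm, as the interface text tells. Its arguments: {"type":"object","properties":{"plan":{"type":"array","items":{"type":"object","properties":{"dp":{"type":"array","items":{"type":"number"}},"spin":{"type":"number"}}}},"grip":{"type":"number"},"newtons":{"type":"number"}},"required":["plan"]}

```bash
mkdir -p pics
python3 - <<'E'
from workcell import manip, viewer, finder
import cv2
for c in ("scene","top"):
    cv2.imwrite(f"pics/{c}0.png",viewer.camera(c))
    p=viewer.camera_params(c); print(c,p)
    for th in ("stand","shelf","wing","panel","spindle","decanter","bowl","tumbler"):
        print(th,[(round(d["score"],2),[round(float(v),3) for v in d["position"]]) for d in finder.find_in(c,th)])
o=manip.get_obs(); print(o)
E
```

```text
scene {'vertical_fov': 57.21583565507475, 'cx': 319.65418862513314, 'cy': 202.6918084866537, 'R': array([[-0.79803458,  0.60260748, -0.00224444],
       [ 0.5115618 ,  0.6754846 , -0.53106033],
       [-0.31850484, -0.42495268, -0.84733104]]), 't': array([ 0.38143867, -0.31668845,  1.2177541 ])}
stand [(0.72, [0.633, 0.059, 0.034]), (0.68, [0.587, 0.468, 0.017])]
shelf [(0.96, [0.544, -0.017, 0.023]), (0.96, [0.468, -0.207, 0.014]), (0.86, [0.325, 0.126, 0.015]), (0.54, [0.785, 0.049, 0.047])]
wing [(0.7, [0.601, 0.482, 0.111]), (0.59, [0.625, 0.047, 0.106])]
panel [(0.77, [0.597, 0.524, 0.102]), (0.59, [0.613, 0.095, 0.08])]
spindle []
decanter [(0.62, [0.711, -0.127, 0.062])]
bowl [(0.83, [0.579, 0.241, 0.02]), (0.33, [0.626, 0.047, 0.103])]
tumbler [(0.85, [0.782, 0.044, 0.046])]
top {'vertical_fov': 48.46260106938352, 'cx': 325.7414957167111, 'cy': 202.28545090385467, 'R': array([[ 0.02518107, -0.99964833, -0.0083149 ],
       [-0.99517931, -0.02427814, -0.09501952],
       [ 0.09478423,  0.01066751, -0.99544068]]), 't': array([0.1061827 , 0.58521341, 1.05176164])}
stand [(0.97, 
[... 433 characters left out ...]
oint_pos': array([ 1.25038425,  0.33218476, -0.06470633,  1.46008666,  0.02160035,
        1.34986779, -0.08851707]), 'joint_velocities': array([-0.00018903,  0.00015467,  0.00256033, -0.0003018 ,  0.00177384,
        0.00134839,  0.00122769]), 'tau': array([-5.13808536e-04, -6.25229359e+01,  4.90035675e-02, -3.91836476e+01,
        1.65970885e-02,  1.65543188e-03, -5.36536720e-05]), 'position': array([ 0.18341505, -0.59749461,  0.40475344]), 'ee_rot': array([9.88934560e-01, 1.48352387e-01, 2.34082492e-05, 7.08034757e-05]), 'ft_force': array([-0.27825458, -0.14972917,  0.42202559]), 'torque': array([ 0.00280024, -0.00380264, -0.03274757]), 'grasp_force': 0.0, 'grip_width': 0.998188149535982}
```

View pics/scene0.png

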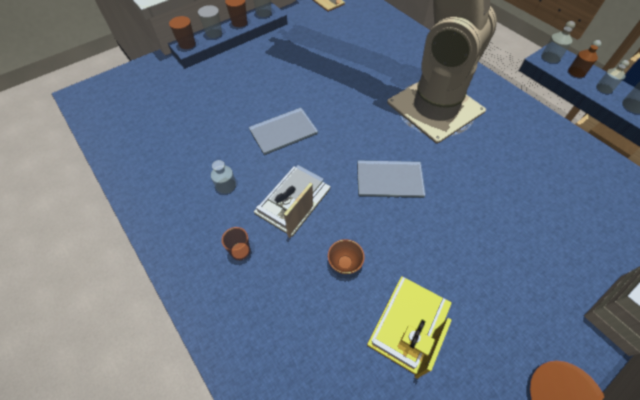

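View pics/top0.png

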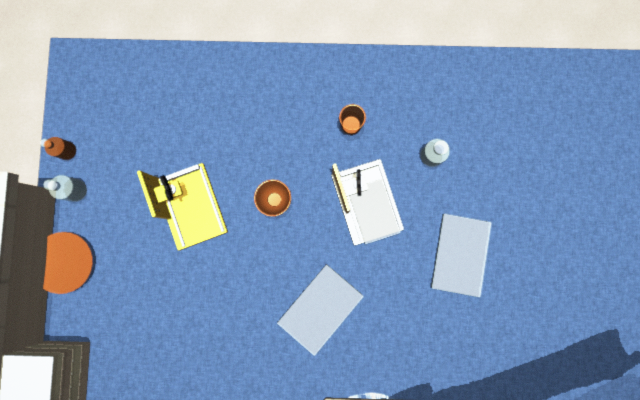

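Candidates: stands are white (scene 292,200 / top 368,200) and yellow (scene 410,325 / top 193,205). Shelves are in the white stand (scene 300,185) and loose on the counter (283,130 and 391,178). I choose the white stand with the small shelf lying in it, and check that in a close crop.

Run:
```python
import cv2,numpy as np
a=cv2.imread("pics/top0.png")[150:255,320:420]; b=cv2.imread("pics/scene0.png")[155:245,245:340]
a=cv2.resize(a,(400,420),interpolation=cv2.INTER_CUBIC); b=cv2.resize(b,(400,379),interpolation=cv2.INTER_CUBIC)
b=cv2.copyMakeBorder(b,0,41,0,0,cv2.BORDER_CONSTANT)
cv2.imwrite("pics/crop.png",np.hstack([a,b]))
```

```text
(no output)
```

View pics/crop.png

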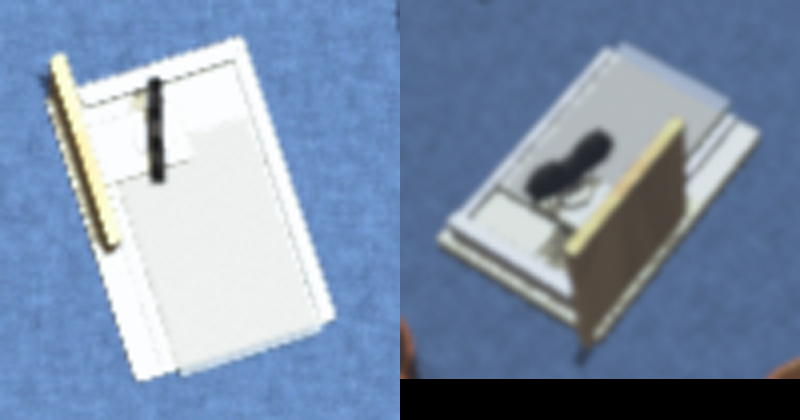

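The left crop shows the white stand. The panel top runs from (335,164.5) to (347.5,211.5) in top pixels, and the black wing from (358.7,170) to (359.2,195). The clear shelf's -x edge runs from about (365.5,243.5) to (402,231), just past the plate. Next I fit the pose.

```bash
cat > h.py <<'E'
import numpy as np
from workcell import manip, viewer, finder
def ray(c,u,v,z):
    p=viewer.camera_params(c); f=200/np.tan(np.radians(p["vertical_fov"]/2)); R=np.array(p["R"]);t=np.array(p["t"])
    C=-R.T@t; d=R.T@np.array([(u-p["cx"])/f,(v-p["cy"])/f,1]); return C+d*(z-C[2])/d[2]
def proj(c,X):
    p=viewer.camera_params(c); f=200/np.tan(np.radians(p["vertical_fov"]/2)); q=np.array(p["R"])@X+p["t"]
    return np.array([p["cx"]+f*q[0]/q[2],p["cy"]+f*q[1]/q[2]])
E
python3 - <<'E'
from h import *
np.set_printoptions(precision=4,suppress=True)
T=lambda x,y:(320+x/4,150+y/4); S=lambda x,y:(245+(x-400)*95/400,155+y*90/379)
def show(n,c,pts,z):
    P=[ray(c,*p,z)for p in pts]; d=P[0]-P[1]
    print(n,c,P[0][:2],P[1][:2],"mid",((P[0]+P[1])/2)[:2],"len",np.linalg.norm(d),"ang",np.arctan2(d[1],d[0]))
show("paneltop","top",[T(60,58),T(110,246)],.118)
show("paneltop","scene",[S(575,245),S(680,122)],.118)
show("wing","top",[T(155,78),T(157,183)],.107)
show("wing","scene",[S(540,185),S(600,145)],.100)
show("base -y","top",[T(240,40),T(333,315)],.015)
show("base -x","top",[T(140,380),T(333,315)],.015)
show("shelf -x","top",[T(183,374),T(325,328)],.025)
show("base +x","scene",[S(590,345),S(440,238)],.015)
show("base +y","scene",[S(590,345),S(758,132)],.0)
show("shelf -x","scene",[S(728,103),S(618,45)],.025)
E
```

```text
paneltop top [0.6596 0.1011] [0.5545 0.0708] mid [0.607  0.0859] len 0.10936392548487188 ang 0.2800077205840031
paneltop scene [0.6535 0.1033] [0.5567 0.0712] mid [0.6051 0.0872] len 0.10199323838585464 ang 0.320543670972734
wing top [0.6514 0.0469] [0.5915 0.0447] mid [0.6215 0.0458] len 0.05987411093803236 ang 0.036946383811420465
wing scene [0.642  0.0474] [0.5977 0.0454] mid [0.6198 0.0464] len 0.04442053435036843 ang 0.04572480738726667
base -y top [ 0.6923 -0.0111] [ 0.5234 -0.0702] mid [ 0.6078 -0.0406] len 0.17895659669944908 ang 0.33625292122119205
base -x top [0.4809 0.0469] [ 0.5234 -0.0702] mid [ 0.5021 -0.0116] len 0.12451003922848879 ang 1.9189762627236246
shelf -x top [0.4851 0.0216] [ 0.515  -0.0637] mid [ 0.5001 -0.0211] len 0.0904044516699005 ang 1.9073874993287279
base +x scene [0.6587 0.1127] [ 0.6918 -0.0081] mid [0.6752 0.0523] len 0.12530512061174578 ang 1.8386270073874615
base +y scene [0.6552 0.1059] [0.4724 0.0418] mid [0.5638 0.0739] len 0.19372121435541 ang 0.336909573504399
shelf -x scene [0.4849 0.0245] [ 0.5154 -0.0599] mid [ 0.5002 -0.0177] len 0.08967277062508272 ang 1.9173830433485093
```

>>> {"op": "arm_command", "data": {
  "plan": [
    {"dp":[28,-31,0],"spin":-0.037},
    {"dp":[28,-31,0]},
    {"dp":[28,-31,0]},
    {"dp":[28,-31,0]},
    {"dp":[28,-31,0]}
  ],
  "grip": 1,
  "newtons": 40
}}

```text
invalid input at $.plan[1]: expected keys dp, spin
```

>>> {"op": "arm_command", "data": {
  "plan": [
    {"dp":[28,-31,0]},
    {"dp":[28,-31,0]},
    {"dp":[28,-31,0]},
    {"dp":[28,-31,0]},
    {"dp":[28,-31,0]}
  ]
}}

```text
invalid input at $.plan[0]: expected keys dp, spin
```

>>> {"op": "arm_command", "data": {
  "plan": [
    {"dp":[28,-31,0],"spin":-0.037},
    {"dp":[28,-31,0],"spin":0},
    {"dp":[28,-31,0],"spin":0},
    {"dp":[28,-31,0],"spin":0},
    {"dp":[28,-31,0],"spin":0}
  ],
  "grip": 1,
  "newtons": 40
}}

```text
clock: 1.4
position: [0.2665, -0.404, 0.4049]
ee_rot: [0.986, 0.167, 0.0, 0.0]
ft_force: [0.1, 0.0, 0.4]
grip_width: 0.143
grasp_force: 0.0
```

>>> {"op": "arm_command", "data": {
  "plan": [
    {"dp":[28,-31,0],"spin":0},
    {"dp":[28,-31,0],"spin":0},
    {"dp":[28,-31,0],"spin":0},
    {"dp":[28,-31,0],"spin":0},
    {"dp":[28,-31,0],"spin":0}
  ]
}}

```text
clock: 1.9
position: [0.3477, -0.2116, 0.405]
ee_rot: [0.986, 0.167, 0.0, 0.0]
ft_force: [1.8, -0.3, 0.2]
grip_width: -0.003
grasp_force: 0.0
```

```bash
cat >> h.py <<'E'
O=np.array([.6207,.046]); YAW=.335
def state(tx=None,ty=None,z=None,yaw=None):
    from scipy.spatial.transform import Rotation as Ro
    o=manip.get_obs(); R=Ro.from_quat(o["ee_rot"]).as_matrix(); p=o["position"]; y=np.arctan2(R[1,0],R[0,0])
    c,s=np.cos(YAW),np.sin(YAW); Rs=np.array([[c,-s],[s,c]]); st=Rs.T@(p[:2]-O)
    f=o["ft_force"]; fs=Rs.T@f[:2]
    np.set_printoptions(precision=4,suppress=True)
    print("t",o["clock"],"p",p,"stand",st,"tipz",p[2]-.173,"yaw",round(y,4),"tilt",R[:,2],"\nF",f,"Fs",fs,"M",o["torque"],"gw",o["grip_width"],"gf",o["grasp_force"],"q",o["joint_pos"])
    if tx is not None:
        w=O+Rs@np.array([tx,ty]); d=R.T@(np.array([w[0],w[1],z])-p)
        print("dp mm",d*1000,"spin",None if yaw is None else y-yaw)
    return o
E
python3 -c "
from h import *
state(-.185,-.02,.26,.335)"
```

```text
t 1.9 p [ 0.3477 -0.2116  0.405 ] stand [-0.3425 -0.1535] tipz 0.23197423055020294 yaw 0.3347 tilt [ 0.0005 -0.0009 -1.    ] 
F [ 1.7566 -0.3031  0.2223] Fs [ 1.5593 -0.8638] M [-0.0407 -0.1094  0.0346] gw -0.003449729859386456 gf 0.0 q [ 0.9068 -0.1413 -0.4264  1.9664 -0.0599  1.3035 -0.7361]
dp mm [ 157.424  -133.7286  144.8726] spin -0.0003001100373904442
```

>>> {"op": "arm_command", "data": {
  "plan": [
    {"dp":[31,-27,20],"spin":0},
    {"dp":[31,-27,20],"spin":0},
    {"dp":[32,-27,20],"spin":0},
    {"dp":[32,-27,20],"spin":0},
    {"dp":[31,-26,20],"spin":0}
  ]
}}

```text
clock: 2.4
position: [0.4522, -0.0335, 0.3044]
ee_rot: [0.986, 0.167, 0.001, 0.0]
ft_force: [0.4, -0.9, -0.9]
grip_width: -0.002
grasp_force: 0.0
```

>>> {"op": "arm_command", "data": {
  "plan": [
    {"dp":[0,0,40],"spin":0},
    {"dp":[0,0,25],"spin":0},
    {"dp":[0,0,25],"spin":0},
    {"dp":[0,0,12],"spin":0},
    {"dp":[0,0,0],"spin":0}
  ]
}}

```text
clock: 2.9
position: [0.4512, -0.0352, 0.2017]
ee_rot: [0.986, 0.167, -0.001, -0.001]
ft_force: [-0.5, 1.0, 0.9]
grip_width: -0.0
grasp_force: 0.0
```

```bash
python3 -c "
from h import *
import cv2
state(-.16,-.021,.192,.335)
cv2.imwrite('pics/a.png',cv2.resize(viewer.camera('scene')[120:250,220:380],(800,600),interpolation=cv2.INTER_CUBIC))"
```

```text
t 2.9 p [ 0.4512 -0.0352  0.2017] stand [-0.1868 -0.0209] tipz 0.028714695622174324 yaw 0.3349 tilt [-0.0023  0.0007 -1.    ] 
F [-0.4509  1.0413  0.928 ] Fs [-0.0835  1.1316] M [-0.0047 -0.0102  0.0297] gw -0.00032555709985554053 gf 0.0 q [ 0.6158  0.264  -0.6885  2.0776  0.2172  0.8722 -1.4327]
dp mm [26.7962  0.0719  9.6627] spin -0.00011214654759272857
```

View pics/a.png

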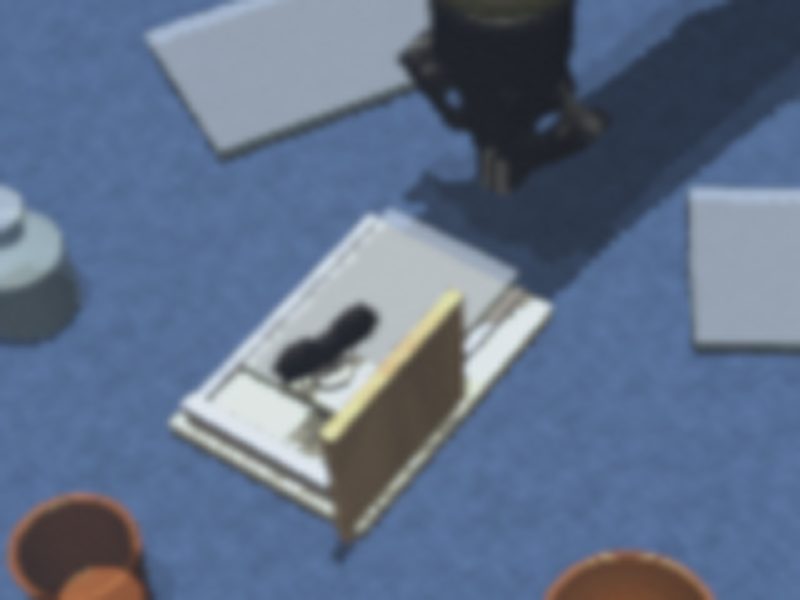

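The closed fingertips are at crop (497,185), behind the middle of the shelf's near edge at (455,240), clear of everything. I lower the last bit and approach.

>>> {"op": "arm_command", "data": {
  "plan": [
    {"dp":[0,0,5],"spin":0},
    {"dp":[0,0,4],"spin":0},
    {"dp":[10,0,0],"spin":0},
    {"dp":[10,0,0],"spin":0},
    {"dp":[8,0,0],"spin":0}
  ]
}}

```text
clock: 3.45
position: [0.4794, -0.0255, 0.1941]
ee_rot: [0.986, 0.167, 0.001, 0.0]
ft_force: [-0.4, -0.9, -0.9]
grip_width: 0.002
grasp_force: 0.0
```

>>> {"op": "arm_command", "data": {
  "plan": [
    {"dp":[2,0,0],"spin":0},
    {"dp":[2,0,0],"spin":0},
    {"dp":[2,0,0],"spin":0},
    {"dp":[2,0,0],"spin":0},
    {"dp":[2,0,0],"spin":0}
  ]
}}

```text
clock: 3.95
position: [0.4876, -0.0228, 0.1937]
ee_rot: [0.986, 0.167, -0.0, 0.0]
ft_force: [-1.4, -0.9, 0.5]
grip_width: -0.0
grasp_force: 1.6
```

```bash
python3 -c "
from h import *
state(-.116,-.021,.192,.335)"
```

```text
t 3.95 p [ 0.4876 -0.0228  0.1937] stand [-0.1483 -0.0212] tipz 0.02072380621326317 yaw 0.3346 tilt [-0.0001 -0.0002 -1.    ] 
F [-1.4268 -0.8822  0.5268] Fs [-1.6376 -0.3641] M [-0.1869  0.6357 -0.021 ] gw -0.0002723528311692154 gf 1.636304397834465 q [ 0.5509  0.3515 -0.6681  1.9973  0.2799  0.8835 -1.5033]
dp mm [32.3213 -0.2021  1.7195] spin -0.00039116685377171834
```

>>> {"op": "arm_command", "data": {
  "plan": [
    {"dp":[2,0,0.5],"spin":0},
    {"dp":[2,0,0.5],"spin":0},
    {"dp":[2,0,0],"spin":0},
    {"dp":[2,0,0],"spin":0},
    {"dp":[2,0,0],"spin":0}
  ]
}}

```text
clock: 4.45
position: [0.4968, -0.0196, 0.1925]
ee_rot: [0.986, 0.167, -0.0, 0.0]
ft_force: [-2.5, -1.2, 1.1]
grip_width: -0.001
grasp_force: 1.4
```

>>> {"op": "arm_command", "data": {
  "plan": [
    {"dp":[2,0,0],"spin":0},
    {"dp":[2,0,0],"spin":0},
    {"dp":[2,0,0],"spin":0},
    {"dp":[2,0,0],"spin":0},
    {"dp":[1,0,0],"spin":0}
  ]
}}

```text
clock: 4.95
position: [0.5057, -0.0163, 0.1927]
ee_rot: [0.986, 0.167, 0.0, -0.0]
ft_force: [-1.8, -0.7, -1.4]
grip_width: -0.003
grasp_force: 0.8
```

```bash
python3 -c "
from h import *
state(-.116,-.021,.192,.335)"
```

```text
t 4.95 p [ 0.5057 -0.0163  0.1927] stand [-0.1291 -0.0211] tipz 0.019690654860894635 yaw 0.335 tilt [ 0.0002  0.     -1.    ] 
F [-1.8382 -0.7116 -1.3803] Fs [-1.9699 -0.0677] M [-0.1133  0.393   0.0089] gw -0.002504358340071548 gf 0.7937259478785563 q [ 0.5214  0.3883 -0.6591  1.9539  0.3011  0.8974 -1.5277]
dp mm [13.0932 -0.061   0.6928] spin -4.604816725123362e-05
```

>>> {"op": "arm_command", "data": {
  "plan": [
    {"dp":[2,0,0],"spin":0},
    {"dp":[2,0,0],"spin":0},
    {"dp":[1,0,0],"spin":0},
    {"dp":[1,0,0],"spin":0},
    {"dp":[1,0,0],"spin":0}
  ]
}}

```text
clock: 5.45
position: [0.5121, -0.0142, 0.1927]
ee_rot: [0.986, 0.167, -0.0, 0.0]
ft_force: [-2.2, -1.1, -0.8]
grip_width: 0.002
grasp_force: 1.2
```

>>> {"op": "arm_command", "data": {
  "plan": [
    {"dp":[0.5,0,0],"spin":0},
    {"dp":[0.5,0,0],"spin":0},
    {"dp":[0.5,0,0],"spin":0},
    {"dp":[0.5,0,0],"spin":0}
  ]
}}

```text
clock: 5.85
position: [0.514, -0.0135, 0.1927]
ee_rot: [0.986, 0.167, -0.0, 0.0]
ft_force: [-2.3, -0.5, 0.8]
grip_width: 0.003
grasp_force: 1.1
```

>>> {"op": "arm_command", "data": {
  "plan": [
    {"dp":[0.5,0,0],"spin":0},
    {"dp":[0.5,0,0],"spin":0},
    {"dp":[0.5,0,0],"spin":0}
  ]
}}

```text
clock: 6.15
position: [0.5155, -0.013, 0.1927]
ee_rot: [0.986, 0.167, 0.0, 0.0]
ft_force: [-1.7, -0.2, 0.3]
grip_width: 0.001
grasp_force: 1.2
```

```bash
python3 -c "
from h import *
state(-.116,-.021,.192,.335)"
```

```text
t 6.15 p [ 0.5155 -0.013   0.1927] stand [-0.1188 -0.0211] tipz 0.019715237312110473 yaw 0.3348 tilt [ 0.0001 -0.0001 -1.    ] 
F [-1.6711 -0.177   0.2977] Fs [-1.6364  0.3822] M [-0.1785  0.4958 -0.0009] gw 0.000834390718112533 gf 1.1892998041003011 q [ 0.5063  0.4068 -0.6545  1.9297  0.3111  0.9065 -1.5392]
dp mm [ 2.7891 -0.1262  0.7153] spin -0.00017914449897132867
```

>>> {"op": "arm_command", "data": {
  "plan": [
    {"dp":[0.5,0,0],"spin":0},
    {"dp":[0.5,0,0],"spin":0},
    {"dp":[0.5,0,0],"spin":0}
  ]
}}

```text
clock: 6.45
position: [0.5169, -0.0125, 0.1927]
ee_rot: [0.986, 0.167, 0.0, 0.0]
ft_force: [-2.6, -1.7, 0.7]
grip_width: -0.001
grasp_force: 1.2
```

>>> {"op": "arm_command", "data": {
  "plan": [
    {"dp":[0.5,0,0],"spin":0},
    {"dp":[0.5,0,0],"spin":0}
  ]
}}

```text
clock: 6.65
position: [0.5178, -0.0122, 0.1927]
ee_rot: [0.986, 0.167, 0.0, 0.0]
ft_force: [-2.3, -0.4, -0.7]
grip_width: -0.004
grasp_force: 1.2
```

>>> {"op": "arm_command", "data": {
  "plan": [
    {"dp":[0.5,0,0],"spin":0},
    {"dp":[0,0,0],"spin":0}
  ]
}}

```text
clock: 6.85
position: [0.5183, -0.012, 0.1927]
ee_rot: [0.986, 0.167, 0.0, 0.0]
ft_force: [-1.1, -0.1, -0.1]
grip_width: 0.002
grasp_force: 0.9
```

>>> {"op": "arm_command", "data": {
  "plan": [
    {"dp":[0.5,0,0],"spin":0},
    {"dp":[0.5,0,0],"spin":0}
  ]
}}

```text
clock: 7.05
position: [0.5192, -0.0117, 0.1927]
ee_rot: [0.986, 0.167, -0.0, 0.0]
ft_force: [-3.2, -0.6, 0.9]
grip_width: -0.0
grasp_force: 1.2
```

>>> {"op": "arm_command", "data": {
  "plan": [
    {"dp":[0.5,0,0],"spin":0},
    {"dp":[0.5,0,0],"spin":0}
  ]
}}

```text
clock: 7.25
position: [0.5199, -0.0115, 0.1926]
ee_rot: [0.986, 0.167, -0.001, 0.0]
ft_force: [-6.3, -2.2, 4.4]
grip_width: -0.001
grasp_force: 3.4
```

>>> {"op": "arm_command", "data": {
  "plan": [
    {"dp":[0.5,0,0],"spin":0},
    {"dp":[0,0,0],"spin":0}
  ]
}}

```text
clock: 7.45
position: [0.5201, -0.0114, 0.1926]
ee_rot: [0.986, 0.167, -0.001, 0.0]
ft_force: [-7.0, -1.9, 5.5]
grip_width: -0.005
grasp_force: 3.9
```

>>> {"op": "arm_command", "data": {
  "plan": [
    {"dp":[0.5,0,0],"spin":0},
    {"dp":[0,0,0],"spin":0}
  ]
}}

```text
clock: 7.65
position: [0.5203, -0.0114, 0.1926]
ee_rot: [0.986, 0.166, -0.002, 0.0]
ft_force: [-10.4, -2.4, 7.9]
grip_width: 0.001
grasp_force: 5.0
```

>>> {"op": "arm_command", "data": {
  "plan": [
    {"dp":[0.5,0,0],"spin":0},
    {"dp":[0,0,0],"spin":0}
  ]
}}

```text
clock: 7.85
position: [0.5205, -0.0113, 0.1925]
ee_rot: [0.986, 0.166, -0.002, 0.0]
ft_force: [-12.2, -3.7, 8.8]
grip_width: -0.003
grasp_force: 6.2
```

```bash
python3 -c "
from h import *
import cv2
state(-.15,-.021,.192,.335)
for c,(u,v) in (('scene',(0,0)),('top',(0,0))):
    pass
cv2.imwrite('pics/b.png',cv2.resize(viewer.camera('top')[140:260,310:430],(600,600),interpolation=cv2.INTER_CUBIC))"
```

```text
t 7.85 p [ 0.5205 -0.0113  0.1925] stand [-0.1135 -0.0212] tipz 0.019499827188433544 yaw 0.3344 tilt [-0.0039 -0.0015 -1.    ] 
F [-12.2473  -3.6746   8.7989] Fs [-12.7746   0.5562] M [-0.6445  2.524  -0.0358] gw -0.0028031269816674474 gf 6.199625297449529 q [ 0.4972  0.4178 -0.6513  1.9156  0.3168  0.9156 -1.5459]
dp mm [-36.4935  -0.1415   0.6529] spin -0.000612236979132319
```

View pics/b.png

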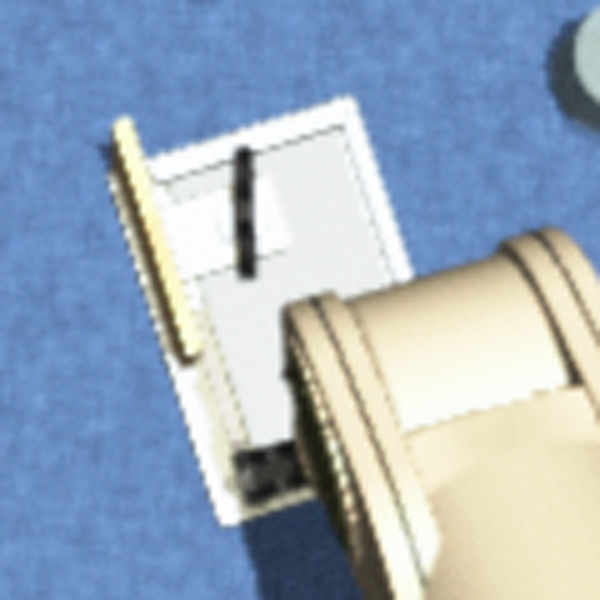

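The glass now reaches the stop (crop 345,125), and the force rose from 2 to 12 N with no travel, so the shelf is home. I back off, rise, and turn the tool half round so that the whole clockwise turn fits in the last joint's range.

>>> {"op": "arm_command", "data": {
  "plan": [
    {"dp":[-5,0,0],"spin":0},
    {"dp":[-15,0,0],"spin":0},
    {"dp":[-15,0,-20],"spin":0},
    {"dp":[0,0,-40],"spin":0},
    {"dp":[0,0,-45],"spin":-0.15}
  ]
}}

```text
clock: 8.4
position: [0.488, -0.0223, 0.2985]
ee_rot: [0.971, 0.24, -0.0, -0.0]
ft_force: [1.2, -1.0, 0.4]
grip_width: 0.003
grasp_force: 0.0
```

>>> {"op": "arm_command", "data": {
  "plan": [
    {"dp":[0,0,-25],"spin":-0.15},
    {"dp":[0,0,0],"spin":-0.15},
    {"dp":[0,0,0],"spin":-0.15},
    {"dp":[0,0,0],"spin":-0.15},
    {"dp":[0,0,0],"spin":-0.15}
  ],
  "grip": 0.4
}}

```text
clock: 8.9
position: [0.4888, -0.0221, 0.3231]
ee_rot: [0.813, 0.582, 0.001, 0.001]
ft_force: [-0.3, -0.5, -0.1]
grip_width: 0.297
grasp_force: 0.0
```

```bash
python3 -c "
from h import *
state(0,0,.32,.04+np.pi)"
```

```text
t 8.9 p [ 0.4888 -0.0221  0.3231] stand [-0.147 -0.021] tipz 0.15009802171764475 yaw 1.2413 tilt [ 0.0021 -0.     -1.    ] 
F [-0.2696 -0.506  -0.1011] Fs [-0.421  -0.3892] M [ 0.0231  0.0322 -0.0236] gw 0.2973286986425281 gf 0.0 q [ 0.7219  0.1806 -0.829   1.8806  0.1465  1.1403 -0.4896]
dp mm [107.1501 102.74     3.3751] spin -1.9402586368475347
```

>>> {"op": "arm_command", "data": {
  "plan": [
    {"dp":[0,0,0],"spin":-0.15},
    {"dp":[0,0,0],"spin":-0.15},
    {"dp":[0,0,0],"spin":-0.15},
    {"dp":[0,0,0],"spin":-0.15},
    {"dp":[0,0,0],"spin":-0.15}
  ]
}}

```text
clock: 9.4
position: [0.4888, -0.0222, 0.323]
ee_rot: [0.544, 0.839, 0.001, 0.001]
ft_force: [-0.0, 0.1, -0.2]
grip_width: 0.298
grasp_force: 0.0
```

>>> {"op": "arm_command", "data": {
  "plan": [
    {"dp":[0,0,0],"spin":-0.15},
    {"dp":[0,0,0],"spin":-0.15},
    {"dp":[0,0,0],"spin":-0.15},
    {"dp":[0,0,0],"spin":-0.15},
    {"dp":[0,0,0],"spin":-0.15}
  ]
}}

```text
clock: 9.9
position: [0.4888, -0.0222, 0.323]
ee_rot: [0.199, 0.98, 0.0, 0.001]
ft_force: [0.7, 0.3, 0.3]
grip_width: 0.296
grasp_force: 0.0
```

>>> {"op": "arm_command", "data": {
  "plan": [
    {"dp":[0,0,0],"spin":-0.15},
    {"dp":[0,0,0],"spin":-0.15},
    {"dp":[0,0,0],"spin":-0.14},
    {"dp":[0,0,0],"spin":0}
  ]
}}

```text
clock: 10.3
position: [0.4888, -0.0223, 0.3229]
ee_rot: [-0.018, 1.0, 0.0, 0.001]
ft_force: [0.2, -0.8, -0.7]
grip_width: 0.296
grasp_force: 0.0
```

```bash
python3 -c "
from h import *
state(0,0,.32,.04+np.pi)"
```

```text
t 10.3 p [ 0.4888 -0.0223  0.3229] stand [-0.1471 -0.0211] tipz 0.14992211762475416 yaw -3.106 tilt [ 0.0015  0.0003 -1.    ] 
F [ 0.1748 -0.8499 -0.6517] Fs [-0.1143 -0.8601] M [0.0013 0.0252 0.0322] gw 0.2960983711356082 gf 0.0 q [ 0.9409  0.2504 -1.0883  1.8729  0.2417  1.16    1.3743]
dp mm [-134.29     63.546     3.1361] spin -6.287592384612029
```

>>> {"op": "arm_command", "data": {
  "plan": [
    {"dp":[-34,16,0],"spin":0},
    {"dp":[-34,16,0],"spin":0},
    {"dp":[-34,16,0],"spin":0},
    {"dp":[-32,15.5,0],"spin":0},
    {"dp":[0,0,10],"spin":0}
  ]
}}

```text
clock: 10.8
position: [0.6229, 0.0487, 0.3132]
ee_rot: [-0.016, 1.0, 0.002, 0.002]
ft_force: [-0.9, -0.4, -0.3]
grip_width: 0.296
grasp_force: 0.0
```

```bash
python3 -c "
from h import *
import cv2
state(0,0,.258,.04+np.pi)
a=cv2.resize(viewer.camera('top')[140:240,300:420],(400,333),interpolation=cv2.INTER_CUBIC)
b=cv2.resize(viewer.camera('scene')[130:230,240:360],(400,333),interpolation=cv2.INTER_CUBIC)
cv2.imwrite('pics/c.png',np.hstack([a,b]))"
```

```text
t 10.8 p [0.6229 0.0487 0.3132] stand [0.003  0.0018] tipz 0.14024228695177232 yaw -3.1102 tilt [ 0.0032  0.0035 -1.    ] 
F [-0.8821 -0.4359 -0.2684] Fs [-0.9764 -0.1217] M [0.0127 0.0479 0.017 ] gw 0.2963053760255074 gf 0.0 q [ 0.551   0.5807 -0.9636  1.5376  0.4876  1.2772  1.1255]
dp mm [ 2.473  -2.8043 55.2253] spin -6.291822600974284
```

View pics/c.png

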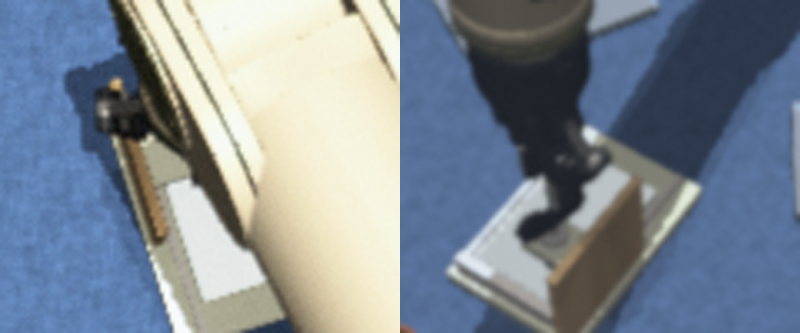

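The gripper hangs over the wing (right crop 550,215), with the panel to its right and clear. I let it settle and check before going down.

>>> {"op": "arm_command", "data": {
  "plan": [
    {"dp":[0,0,10],"spin":0},
    {"dp":[0,0,0],"spin":0}
  ]
}}

```text
clock: 11.1
position: [0.6196, 0.0445, 0.3016]
ee_rot: [-0.016, 1.0, -0.001, -0.001]
ft_force: [0.4, -1.0, -1.0]
grip_width: 0.293
grasp_force: 0.0
```

```bash
python3 -c "
from h import *
state(0,0,.258,.04+np.pi)"
```

```text
t 11.1 p [0.6196 0.0445 0.3016] stand [-0.0016 -0.0011] tipz 0.12859700232555932 yaw -3.1105 tilt [-0.0013 -0.0011 -1.    ] 
F [ 0.3821 -1.0308 -1.0441] Fs [ 0.022  -1.0991] M [0.0339 0.0077 0.017 ] gw 0.2932538719562147 gf 0.0 q [ 0.5562  0.5851 -0.9575  1.5574  0.4948  1.2608  1.1245]
dp mm [-1.2371  1.5217 43.5937] spin -6.292112501486844
```

>>> {"op": "arm_command", "data": {
  "plan": [
    {"dp":[0,0,5],"spin":0},
    {"dp":[0,0,10],"spin":0},
    {"dp":[0,0,10],"spin":0},
    {"dp":[0,0,10],"spin":0},
    {"dp":[0,0,7],"spin":0}
  ]
}}

```text
clock: 11.6
position: [0.6201, 0.0454, 0.2593]
ee_rot: [-0.017, 1.0, -0.0, -0.001]
ft_force: [-0.6, -0.7, -0.4]
grip_width: 0.299
grasp_force: 0.0
```

>>> {"op": "arm_command", "data": {
  "plan": [
    {"dp":[0,0,0],"spin":0},
    {"dp":[0,0,0],"spin":0}
  ]
}}

```text
clock: 11.8
position: [0.6204, 0.0457, 0.2607]
ee_rot: [-0.017, 1.0, 0.0, -0.0]
ft_force: [1.1, 0.3, -0.9]
grip_width: 0.298
grasp_force: 0.0
```

```bash
python3 -c "
from h import *
state(0,0,.257,.04+np.pi)"
```

```text
t 11.8 p [0.6204 0.0457 0.2607] stand [-0.0004 -0.0002] tipz 0.08767203245585037 yaw -3.1082 tilt [-0.0001  0.0001 -1.    ] 
F [ 1.1169  0.2525 -0.8702] Fs [ 1.1378 -0.1287] M [ 0.0553 -0.0092  0.0191] gw 0.2977260290931046 gf 0.0 q [ 0.5387  0.6274 -0.9323  1.5922  0.5313  1.1949  1.1015]
dp mm [-0.3534  0.322   3.672 ] spin -6.289786402484856
```

Centred. I lower 3 mm more and close gently.

>>> {"op": "arm_command", "data": {
  "plan": [
    {"dp":[0,0,3],"spin":0},
    {"dp":[0,0,0],"spin":0},
    {"dp":[0,0,0],"spin":0},
    {"dp":[0,0,0],"spin":0},
    {"dp":[0,0,0],"spin":0}
  ],
  "grip": 1,
  "newtons": 40
}}

```text
clock: 12.3
position: [0.6205, 0.0453, 0.2579]
ee_rot: [-0.016, 1.0, -0.0, 0.0]
ft_force: [1.4, -1.7, 1.3]
grip_width: 0.085
grasp_force: 40.7
```

```bash
python3 -c "
from h import *
state(0,0,.257,.04+np.pi)"
```

```text
t 12.3 p [0.6205 0.0453 0.2579] stand [-0.0004 -0.0006] tipz 0.08493622416201935 yaw -3.1087 tilt [ 0.0007 -0.0003 -1.    ] 
F [ 1.3993 -1.7453  1.3304] Fs [ 0.7478 -2.1083] M [-0.3725 -0.359   0.1133] gw 0.08501296266692528 gf 40.717739313840866 q [ 0.5377  0.6301 -0.9301  1.5944  0.5344  1.19    1.0997]
dp mm [-0.2086  0.6861  0.9361] spin -6.290248497933587
```

The pinch holds (7 mm, 40 N), wing ≈ 0.30. I turn clockwise in equal strokes and compare the torques.

>>> {"op": "arm_command", "data": {
  "plan": [
    {"dp":[0,0,0],"spin":0.04},
    {"dp":[0,0,0],"spin":0.04},
    {"dp":[0,0,0],"spin":0.04}
  ]
}}

```text
clock: 12.6
position: [0.6205, 0.0455, 0.2579]
ee_rot: [0.044, 0.999, 0.0, 0.0]
ft_force: [2.0, -1.0, 0.7]
grip_width: 0.089
grasp_force: 40.7
```

```bash
cat > m.py <<'E'
from h import *
from scipy.spatial.transform import Rotation as Ro
o=manip.get_obs(); R=Ro.from_quat(o["ee_rot"]).as_matrix(); y=np.arctan2(R[1,0],R[0,0])
w=(YAW-y+np.pi)%(2*np.pi)
L=[o["torque"][2]]; F=[o["ft_force"]]
for i in range(3):
    viewer.camera("top"); o=manip.get_obs(); L.append(o["torque"][2]); F.append(o["ft_force"])
np.set_printoptions(precision=3,suppress=True)
print("t",round(o["clock"],2),"wing",round(w,3),"Mz",np.array(L),"hold mean",round(np.mean(L[1:]),4),"F",np.mean(F,0),"q7",o["joint_pos"][6],"pos",o["position"],"tau7",o["tau"][6])
E
python3 m.py
```

```text
t 12.75 wing 0.423 Mz [ 0.139  0.046 -0.064 -0.114] hold mean -0.0441 F [ 1.872 -1.237  0.704] q7 0.9905452365588068 pos [0.621 0.046 0.258] tau7 -0.17042466904968023
```

Create m.py:
```python
from h import *
from scipy.spatial.transform import Rotation as Ro
o=manip.get_obs(); R=Ro.from_quat(o["ee_rot"]).as_matrix(); y=np.arctan2(R[1,0],R[0,0])
w=(YAW-y+np.pi)%(2*np.pi)
np.set_printoptions(precision=3,suppress=True)
print("t",round(o["clock"],2),"wing",round(w,3),"Mz %.3f"%o["torque"][2],"tau7 %.3f"%o["tau"][6],"F",o["ft_force"],"q7 %.3f"%o["joint_pos"][6],"q",o["joint_pos"][[2,4,5]],"gw %.3f"%o["grip_width"])
```

```text
(no output)
```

>>> {"op": "arm_command", "data": {
  "plan": [
    {"dp":[0,0,0],"spin":0.04},
    {"dp":[0,0,0],"spin":0.04},
    {"dp":[0,0,0],"spin":0.04}
  ]
}}

```text
clock: 13.05
position: [0.6205, 0.0457, 0.2579]
ee_rot: [0.103, 0.995, 0.0, 0.0]
ft_force: [3.1, 0.5, 1.3]
grip_width: 0.086
grasp_force: 40.7
```

```bash
python3 m.py
```

```text
t 13.05 wing 0.542 Mz 0.165 tau7 0.640 F [3.074 0.538 1.343] q7 0.880 q [-0.885  0.501  1.177] gw 0.086
```

>>> {"op": "arm_command", "data": {
  "plan": [
    {"dp":[0,0,0],"spin":0.04},
    {"dp":[0,0,0],"spin":0.04}
  ]
}}

```text
clock: 13.25
position: [0.6205, 0.0458, 0.258]
ee_rot: [0.143, 0.99, 0.0, 0.0]
ft_force: [2.9, -0.1, 1.0]
grip_width: 0.083
grasp_force: 40.7
```

```bash
python3 m.py
```

```text
t 13.25 wing 0.622 Mz 0.120 tau7 0.636 F [ 2.891 -0.054  1.047] q7 0.807 q [-0.87   0.49   1.172] gw 0.083
```

>>> {"op": "arm_command", "data": {
  "plan": [
    {"dp":[0,0,0],"spin":0.04},
    {"dp":[0,0,0],"spin":0.04}
  ]
}}

```text
clock: 13.45
position: [0.6206, 0.0459, 0.2579]
ee_rot: [0.182, 0.983, 0.0, 0.001]
ft_force: [3.2, 0.8, 1.1]
grip_width: 0.086
grasp_force: 40.6
```

```bash
python3 m.py
```

```text
t 13.45 wing 0.702 Mz 0.079 tau7 0.635 F [3.222 0.779 1.056] q7 0.733 q [-0.855  0.48   1.168] gw 0.086
```

>>> {"op": "arm_command", "data": {
  "plan": [
    {"dp":[0,0,0],"spin":0.04},
    {"dp":[0,0,0],"spin":0.04}
  ]
}}

```text
clock: 13.65
position: [0.6206, 0.046, 0.258]
ee_rot: [0.221, 0.975, 0.001, 0.001]
ft_force: [4.1, 1.0, 0.3]
grip_width: 0.086
grasp_force: 40.5
```

```bash
python3 m.py
```

```text
t 13.65 wing 0.782 Mz 0.117 tau7 0.634 F [4.122 1.002 0.31 ] q7 0.660 q [-0.84   0.469  1.164] gw 0.086
```

The joint-7 torque is a clean signal (0.634–0.636, free turning). I continue at the same speed.

>>> {"op": "arm_command", "data": {
  "plan": [
    {"dp":[0,0,0],"spin":0.04},
    {"dp":[0,0,0],"spin":0.04},
    {"dp":[0,0,0],"spin":0.04}
  ]
}}

```text
clock: 13.95
position: [0.6207, 0.0461, 0.258]
ee_rot: [0.279, 0.96, 0.001, 0.001]
ft_force: [4.6, 1.6, -0.4]
grip_width: 0.087
grasp_force: 40.5
```

```bash
python3 m.py
```

```text
t 13.95 wing 0.901 Mz 0.096 tau7 0.632 F [ 4.575  1.628 -0.411] q7 0.550 q [-0.818  0.453  1.158] gw 0.087
```

>>> {"op": "arm_command", "data": {
  "plan": [
    {"dp":[0,0,0],"spin":0.04},
    {"dp":[0,0,0],"spin":0.04},
    {"dp":[0,0,0],"spin":0.04}
  ]
}}

```text
clock: 14.25
position: [0.6207, 0.0463, 0.2579]
ee_rot: [0.336, 0.942, 0.001, 0.001]
ft_force: [4.3, 2.2, -1.5]
grip_width: 0.082
grasp_force: 40.4
```

```bash
python3 m.py
```

```text
t 14.25 wing 1.021 Mz 0.144 tau7 0.630 F [ 4.323  2.221 -1.508] q7 0.440 q [-0.795  0.438  1.153] gw 0.082
```

>>> {"op": "arm_command", "data": {
  "plan": [
    {"dp":[0,0,0],"spin":0.04},
    {"dp":[0,0,0],"spin":0.04},
    {"dp":[0,0,0],"spin":0.04}
  ]
}}

```text
clock: 14.55
position: [0.6208, 0.0464, 0.258]
ee_rot: [0.392, 0.92, 0.001, 0.001]
ft_force: [6.4, 3.2, -2.2]
grip_width: 0.089
grasp_force: 40.3
```

```bash
python3 m.py
```

```text
t 14.55 wing 1.141 Mz 0.099 tau7 0.628 F [ 6.376  3.2   -2.194] q7 0.329 q [-0.773  0.423  1.147] gw 0.089
```

>>> {"op": "arm_command", "data": {
  "plan": [
    {"dp":[-0.3,0.9,0],"spin":0.04},
    {"dp":[0,0,0],"spin":0.04},
    {"dp":[0,0,0],"spin":0.04}
  ]
}}

```text
clock: 14.85
position: [0.6213, 0.0467, 0.2579]
ee_rot: [0.447, 0.895, 0.001, 0.0]
ft_force: [2.5, 1.2, 1.4]
grip_width: 0.086
grasp_force: 40.7
```

```bash
python3 m.py
```

```text
t 14.85 wing 1.261 Mz 0.111 tau7 0.635 F [2.477 1.234 1.368] q7 0.218 q [-0.749  0.408  1.145] gw 0.086
```

>>> {"op": "arm_command", "data": {
  "plan": [
    {"dp":[0,0,0],"spin":0.04},
    {"dp":[0,0,0],"spin":0.04},
    {"dp":[0,0,0],"spin":0.04}
  ]
}}

```text
clock: 15.15
position: [0.6214, 0.0468, 0.2579]
ee_rot: [0.5, 0.866, 0.001, 0.0]
ft_force: [3.5, 1.1, -0.5]
grip_width: 0.086
grasp_force: 40.6
```

```bash
python3 m.py
```

```text
t 15.15 wing 1.381 Mz 0.158 tau7 0.634 F [ 3.532  1.097 -0.546] q7 0.108 q [-0.727  0.393  1.14 ] gw 0.086
```

>>> {"op": "arm_command", "data": {
  "plan": [
    {"dp":[0,0,0],"spin":0.04},
    {"dp":[0,0,0],"spin":0.04},
    {"dp":[0,0,0],"spin":0.04}
  ]
}}

```text
clock: 15.45
position: [0.6215, 0.0468, 0.258]
ee_rot: [0.551, 0.835, 0.001, 0.0]
ft_force: [5.0, 2.2, -1.2]
grip_width: 0.088
grasp_force: 40.5
```

```bash
python3 m.py
```

```text
t 15.45 wing 1.501 Mz 0.140 tau7 0.632 F [ 4.994  2.192 -1.164] q7 -0.003 q [-0.704  0.379  1.135] gw 0.088
```

>>> {"op": "arm_command", "data": {
  "plan": [
    {"dp":[0,0.6,0],"spin":0.04},
    {"dp":[0,0,0],"spin":0.04},
    {"dp":[0,0,0],"spin":0.04}
  ]
}}

```text
clock: 15.75
position: [0.6219, 0.047, 0.2579]
ee_rot: [0.6, 0.8, 0.001, 0.0]
ft_force: [2.6, 1.2, 0.2]
grip_width: 0.084
grasp_force: 40.7
```

```bash
python3 m.py
```

```text
t 15.75 wing 1.621 Mz 0.099 tau7 0.637 F [2.647 1.154 0.177] q7 -0.114 q [-0.681  0.365  1.132] gw 0.084
```

>>> {"op": "arm_command", "data": {
  "plan": [
    {"dp":[0,0,0],"spin":0.04},
    {"dp":[0,0,0],"spin":0.04},
    {"dp":[0,0,0],"spin":0.04}
  ]
}}

```text
clock: 16.05
position: [0.622, 0.047, 0.258]
ee_rot: [0.647, 0.763, 0.001, 0.0]
ft_force: [3.8, 1.8, -1.1]
grip_width: 0.085
grasp_force: 40.6
```

```bash
python3 m.py
```

```text
t 16.05 wing 1.741 Mz 0.094 tau7 0.636 F [ 3.8    1.817 -1.06 ] q7 -0.225 q [-0.659  0.351  1.128] gw 0.085
```

>>> {"op": "arm_command", "data": {
  "plan": [
    {"dp":[0,0,0],"spin":0.04},
    {"dp":[0,0,0],"spin":0.04},
    {"dp":[0,0,0],"spin":0.04}
  ]
}}

```text
clock: 16.35
position: [0.6221, 0.047, 0.258]
ee_rot: [0.691, 0.723, 0.001, 0.0]
ft_force: [6.0, 2.3, -1.4]
grip_width: 0.085
grasp_force: 40.4
```

```bash
python3 m.py
```

```text
t 16.35 wing 1.861 Mz 0.140 tau7 0.634 F [ 6.009  2.341 -1.386] q7 -0.336 q [-0.637  0.338  1.123] gw 0.085
```

>>> {"op": "arm_command", "data": {
  "plan": [
    {"dp":[0.2,0.8,0],"spin":0.04},
    {"dp":[0,0,0],"spin":0.04},
    {"dp":[0,0,0],"spin":0.04}
  ]
}}

```text
clock: 16.65
position: [0.6226, 0.0471, 0.2579]
ee_rot: [0.733, 0.68, 0.001, -0.0]
ft_force: [2.6, 0.7, 1.8]
grip_width: 0.087
grasp_force: 40.8
```

```bash
python3 m.py
```

```text
t 16.65 wing 1.981 Mz 0.129 tau7 0.641 F [2.627 0.687 1.82 ] q7 -0.447 q [-0.614  0.325  1.122] gw 0.087
```

>>> {"op": "arm_command", "data": {
  "plan": [
    {"dp":[0,0,0],"spin":0.04},
    {"dp":[0,0,0],"spin":0.04},
    {"dp":[0,0,0],"spin":0.04}
  ]
}}

```text
clock: 16.95
position: [0.6228, 0.0471, 0.2579]
ee_rot: [0.773, 0.635, 0.001, 0.0]
ft_force: [3.1, 1.7, 0.2]
grip_width: 0.086
grasp_force: 40.7
```

```bash
python3 m.py
```

```text
t 16.95 wing 2.101 Mz 0.163 tau7 0.640 F [3.071 1.733 0.169] q7 -0.559 q [-0.591  0.311  1.118] gw 0.086
```

>>> {"op": "arm_command", "data": {
  "plan": [
    {"dp":[0,0,0],"spin":0.04},
    {"dp":[0,0,0],"spin":0.04},
    {"dp":[0,0,0],"spin":0.04}
  ]
}}

```text
clock: 17.25
position: [0.6229, 0.047, 0.2579]
ee_rot: [0.809, 0.587, 0.001, 0.0]
ft_force: [6.3, 0.3, -0.5]
grip_width: 0.089
grasp_force: 40.5
```

```bash
python3 m.py
```

```text
t 17.25 wing 2.221 Mz 0.130 tau7 0.639 F [ 6.293  0.327 -0.548] q7 -0.670 q [-0.569  0.298  1.114] gw 0.089
```

>>> {"op": "arm_command", "data": {
  "plan": [
    {"dp":[0.3,0.7,0],"spin":0.04},
    {"dp":[0,0,0],"spin":0.04},
    {"dp":[0,0,0],"spin":0.04}
  ]
}}

```text
clock: 17.55
position: [0.6233, 0.047, 0.2579]
ee_rot: [0.843, 0.538, 0.0, -0.0]
ft_force: [1.8, 0.2, 2.3]
grip_width: 0.083
grasp_force: 40.9
```

```bash
python3 m.py
```

```text
t 17.55 wing 2.341 Mz 0.060 tau7 0.645 F [1.777 0.241 2.349] q7 -0.781 q [-0.547  0.286  1.113] gw 0.083
```

>>> {"op": "arm_command", "data": {
  "plan": [
    {"dp":[0,0,0],"spin":0.04},
    {"dp":[0,0,0],"spin":0.04},
    {"dp":[0,0,0],"spin":0.04}
  ]
}}

```text
clock: 17.85
position: [0.6235, 0.0469, 0.2579]
ee_rot: [0.874, 0.486, 0.001, 0.0]
ft_force: [2.4, 0.5, 0.2]
grip_width: 0.085
grasp_force: 40.8
```

```bash
python3 m.py
```

```text
t 17.85 wing 2.462 Mz 0.138 tau7 0.628 F [2.45  0.473 0.248] q7 -0.893 q [-0.524  0.273  1.109] gw 0.085
```

>>> {"op": "arm_command", "data": {
  "plan": [
    {"dp":[0,0,0],"spin":0.04},
    {"dp":[0,0,0],"spin":0.04},
    {"dp":[0,0,0],"spin":0.04}
  ]
}}

```text
clock: 18.15
position: [0.6236, 0.0468, 0.2579]
ee_rot: [0.902, 0.433, 0.001, 0.0]
ft_force: [4.1, 0.1, 0.1]
grip_width: 0.091
grasp_force: 40.7
```

```bash
python3 m.py
```

```text
t 18.15 wing 2.582 Mz 0.157 tau7 0.611 F [4.128 0.051 0.066] q7 -1.005 q [-0.502  0.261  1.106] gw 0.091
```

Joint-7 torque now changes by 0.017 per 0.12 rad, about 0.15 N m/rad, starting at wing ≈ 2.34–2.36. That slope fits the foot touching. The target is about 2.88; I verify the slope on the way.

>>> {"op": "arm_command", "data": {
  "plan": [
    {"dp":[0,0,0],"spin":0.04},
    {"dp":[0,0,0],"spin":0.04},
    {"dp":[0,0,0],"spin":0.04}
  ]
}}

```text
clock: 18.45
position: [0.6237, 0.0467, 0.258]
ee_rot: [0.926, 0.378, 0.001, 0.0]
ft_force: [5.3, -1.0, -0.3]
grip_width: 0.084
grasp_force: 40.6
```

```bash
python3 m.py
```

```text
t 18.45 wing 2.702 Mz 0.190 tau7 0.595 F [ 5.33  -1.017 -0.323] q7 -1.116 q [-0.48   0.248  1.103] gw 0.084
```

>>> {"op": "arm_command", "data": {
  "plan": [
    {"dp":[0,0,0],"spin":0.04},
    {"dp":[0,0,0],"spin":0.04},
    {"dp":[0,0,0],"spin":0.04}
  ]
}}

```text
clock: 18.75
position: [0.6238, 0.0465, 0.2579]
ee_rot: [0.947, 0.322, 0.001, 0.0]
ft_force: [4.8, -1.0, -0.8]
grip_width: 0.079
grasp_force: 40.6
```

```bash
python3 m.py
```

```text
t 18.75 wing 2.822 Mz 0.176 tau7 0.579 F [ 4.779 -1.013 -0.79 ] q7 -1.228 q [-0.458  0.236  1.1  ] gw 0.079
```

>>> {"op": "arm_command", "data": {
  "plan": [
    {"dp":[0,0,0],"spin":0.03},
    {"dp":[0,0,0],"spin":0.03},
    {"dp":[0,0,0],"spin":0},
    {"dp":[0,0,0],"spin":0},
    {"dp":[0,0,0],"spin":0}
  ]
}}

```text
clock: 19.25
position: [0.6238, 0.0464, 0.2579]
ee_rot: [0.956, 0.294, 0.001, 0.0]
ft_force: [5.7, -0.6, 0.0]
grip_width: 0.08
grasp_force: 40.5
```

```bash
python3 m.py
```

```text
t 19.25 wing 2.881 Mz -0.033 tau7 -0.006 F [ 5.658 -0.581  0.018] q7 -1.283 q [-0.447  0.23   1.099] gw 0.080
```

>>> {"op": "arm_command", "data": {
  "plan": [
    {"dp":[0,0,0],"spin":0},
    {"dp":[0,0,0],"spin":0},
    {"dp":[0,0,0],"spin":0},
    {"dp":[0,0,0],"spin":0},
    {"dp":[0,0,0],"spin":0}
  ],
  "grip": 0.45
}}

```text
clock: 19.75
position: [0.6232, 0.0466, 0.2576]
ee_rot: [0.956, 0.293, -0.0, -0.0]
ft_force: [-0.1, 0.3, 0.3]
grip_width: 0.274
grasp_force: 0.0
```

```bash
python3 m.py
```

```text
t 19.75 wing 2.882 Mz 0.006 tau7 0.004 F [-0.059  0.272  0.329] q7 -1.284 q [-0.447  0.23   1.101] gw 0.274
```

Released cleanly. I raise straight up, then move away toward the robot and look.

>>> {"op": "arm_command", "data": {
  "plan": [
    {"dp":[0,0,-8],"spin":0},
    {"dp":[0,0,-15],"spin":0},
    {"dp":[0,0,-25],"spin":0},
    {"dp":[0,0,-40],"spin":0},
    {"dp":[0,0,-40],"spin":0}
  ]
}}

```text
clock: 20.25
position: [0.623, 0.0466, 0.3884]
ee_rot: [0.956, 0.293, 0.0, 0.0]
ft_force: [1.0, -0.3, 0.6]
grip_width: 0.275
grasp_force: 0.0
```

>>> {"op": "arm_command", "data": {
  "plan": [
    {"dp":[-30,-20,0],"spin":0},
    {"dp":[-30,-25,0],"spin":0},
    {"dp":[-30,-25,0],"spin":0},
    {"dp":[-30,-20,0],"spin":0},
    {"dp":[0,0,0],"spin":0}
  ]
}}

```text
clock: 20.75
position: [0.4702, 0.0545, 0.3872]
ee_rot: [0.956, 0.294, 0.0, 0.001]
ft_force: [0.7, -0.1, 0.2]
grip_width: 0.275
grasp_force: 0.0
```

```bash
python3 -c "
from h import *
import cv2
state()
a=cv2.resize(viewer.camera('top')[140:240,300:420],(400,333),interpolation=cv2.INTER_CUBIC)
b=cv2.resize(viewer.camera('scene')[140:240,240:360],(400,333),interpolation=cv2.INTER_CUBIC)
cv2.imwrite('pics/d.png',np.hstack([a,b]))"
```

```text
t 20.75 p [0.4702 0.0545 0.3872] stand [-0.1393  0.0575] tipz 0.21419122442659222 yaw 0.5962 tilt [ 0.001  -0.0021 -1.    ] 
F [ 0.7359 -0.1418  0.1823] Fs [ 0.6484 -0.3758] M [ 0.0032 -0.073  -0.0438] gw 0.2749856372154361 gf 0.0 q [ 0.2974  0.0378 -0.5163  1.8472  0.022   1.2611 -1.2   ]
```

View pics/d.png

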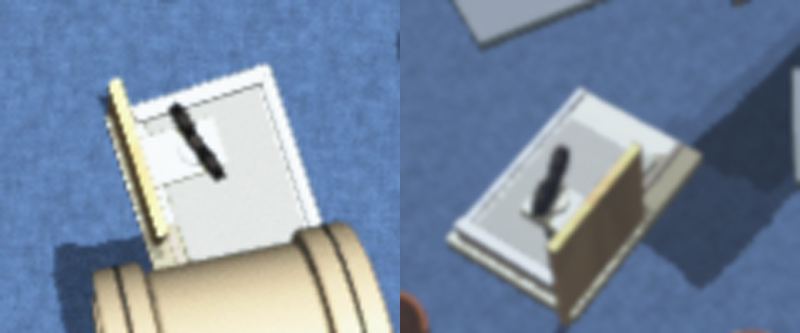

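The wing sits at about 2.88 (left crop 178,108 to 220,178), the shelf is against the stop (265,90), and the arm is clear. I hand in.

```bash
python3 -c "
from workcell import manip
print(manip.hand_in())"
```

```text
the job is handed in; nothing more can be done
None
```

I pushed the shelf home against its stop, turned the wing screw about 0.53 rad (30°) past the touch, let go with the arm clear, and handed the job in; no verdict came back.

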